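# Fit the keyed lever on the clamp spindle

### The arm

A 7-joint arm with a two-finger parallel gripper is mounted at the origin on a cart in front of the work surface, level with it; the furniture and walls round the work are solid. World frame = base frame: x ahead of the robot, y to its left, z up, the work surface at z = 0. Lengths are in m, angles in rad, forces in N, time in s.
With the tool pointing down it reaches from about 0.425 to 0.875 m from the base axis. Payload 4.7 kg.
Tool frame: the origin (TCP) lies at the very end of the fingers, on their centre line; the grasp point (between the pads) lies 19 mm behind it; z points along the fingers, y is the line along which they close (so a half turn about z gives the same grasp; the last joint's range is limited). The gripper opens to 87 mm and grips with 3 to 60 N. Pads are 19 mm wide; open, the fingers measure 117 mm over their backs; the gripper's body (75 mm by 190 mm) begins 51 mm behind the grasp point.
Start: joints at [-1.23, 0.321, -0.07, 1.45, 0.023, 1.371, -0.057], TCP at [0.209, 0.616, 0.202] pointing down, gripper open.
Joint ranges: [-2.86, 2.86], [-0.3, 2.09], [-1.38, 1.24], [0.06, 2.45], [-1.56, 4.7], [0.09, 2.05], [-2.69, 2.69]. Speed limits (rad/s): [2.57, 2.57, 3.14, 3.14, 3.14, 3.14, 3.14].

### API

Orientations are given as a rotation vector (axis times angle).
In Python, from bench import ctrl, get_image, job gives the robot as it stands.
- The arm moves only by the shell command python3 -m crank 'ROWS' [FORCE]. ROWS is JSON, a list that holds one entry, the list of rows, each a list of 5 numbers: the shift along the tool's x, y, z in mm, then the turn about the tool's z in rad, then the closure, from -1 (fully open) to 1 (shut), so that 0 is half open. A call has 1 to 10 rows; each row shifts and turns the commanded pose from where the row before left it, along the tool's axes as they then stand; what a row does not reach is not made up. A row lasts 1/12 s, in which the tool goes at most 41.7 mm and 7.16 degrees, less where a joint would pass 70% of its speed; a pose out of reach is approached as far as the arm can. A call with a gripper value outside its range is refused whole. The fingers move at their own pace and stop on an object; FORCE is the grip in N (left out, the last holds). Time passes only in rows, so rows that do not move let the fingers close. It gives the time, the measured TCP pose, the force, the opening and the grip force at its end, in the units of the state.
- ctrl.get_state(): the state, without advancing time (a new reading comes with each control period).
- get_image(name): name is "scene" or "top" or "wrist"; returns a dict with "pixels" (384x512x3 uint8, red, green, blue), "fx", "fy", "cx", "cy" (pixels), "T" (4x4, takes a point from camera to world coordinates); the wrist camera has in their place "T_tool_cam" (4x4, takes a point from camera to tool coordinates, whose origin is the TCP and whose axes are the flange's). Camera axes: x right, y down, z forward; pixel columns grow to the right and rows downward; lengths in m; the calibration is good to about 2 mm. A picture is of the moment at which its call begins: read the wrist's pose just before it. There is no depth.
- job.close_job(): hands the job in; it is judged then, once.
The state is a dict: "time": time; "joint_positions": joint angles; "qd": joint speeds; "joint_torque": joint torques, N m; "position": TCP position; "tool_rot": TCP orientation; "ft_force": force on the tool from outside, world axes, zero at the start; "torque": the same for the moment, N m; "grip_width": opening from 0.0 (shut) to 1.0 (fully open); "grip_force": force on a finger pad.
Only numpy, scipy, OpenCV 4.12 (cv2) and the standard library are available. Lean on these libraries where they do the work, as an engineer would, in place of code of your own. Each camera call takes 0.05 s, during which the arm holds its last target. There are 200 camera calls.

### The job

The clamp stand has lost its lever. Of the two levers on the bench take the one whose hole has a keyway, turn it so that the keyway matches the key on the stand's upright splined spindle, slide it down over the spindle until it sits flat on the collar, and let go. Leave the other lever, with the plain round hole, where it lies.

Things in the scene. Friction and masses are not known exactly. Their poses are not given: they have to be found in the camera images.
- keyed_lever: The lever to fit, lying flat: metal, 22 thick, hub 64 across, one arm. (mm) Origin: hole's centre on the underside (z = 0 on the bench); z up; x along the arm, which ends 118 out. Arm bare, 18 wide from 32 to 62 out (grip across it at about 48), then a black sleeve 20 wide. Through hole: round bore 30 across plus a keyway 16 wide, reaching 25 from the centre toward the arm. 0.2 kg, balances 17 out.
- plain_lever: A lever that does not fit, to be left alone: same outline, size, look and axes as the keyed lever, but its hole is round, only 18 mm across, without keyway. The two levers may have changed places.
- spindle: Upright steel spindle of the low grey clamp stand fixed to the bench. (mm) Origin: on its axis on the collar's top (68 across), where the lever's underside rests, z = 40; z up; x the way the key points, and so the fitted arm. Core 25 across, 22 high, then a cone to 10 across at 36. Key 11 wide, out to 22 from the axis, 19 high, tapering to 7 wide at 26. Turns only against stiff friction (0.6 N m).

How it is judged:
By the outcome, as a careful person would: the job done as asked, in the order asked, and still so for the second after the job is handed in, with the robot touching nothing.
It also fails if it takes over 48 s, if anything falls off the work surface, if the arm or the gripper's body presses on something with over 40 N, if the wrist force passes 120 N, or if a joint passes its speed limit or range.

## Working session

There is one attempt and no reset: what is moved stays moved. The work goes in short steps, Python scripts to look and compute and a shell command to move; the robot and the scene stay as the last step left them, time stands still between calls to the robot, and variables do not carry over. Pictures are saved under pics/ and viewed, at most 10 in all, crops included, and the job is handed in when it is done.

```bash
mkdir -p pics; ls; python3 - <<'E'
from bench import ctrl,get_image
import cv2,numpy as np
s=ctrl.get_state();print(s)
a=get_image("top");b=get_image("scene")
print(a["T"],a["fx"],a["cx"],a["cy"]);
np.savez("a.npz",a=a["pixels"],b=b["pixels"])
cv2.imwrite("pics/top.png",cv2.resize(a["pixels"][:,:,::-1],(800,600)))
cv2.imwrite("pics/scene.png",b["pixels"][:,:,::-1])
print(get_image("wrist")["T_tool_cam"])
E
```

```text
pics
{'time': 0.0, 'joint_positions': array([-1.22991743,  0.32185763, -0.07008911,  1.45165415,  0.0226294 ,
        1.37078701, -0.05687913]), 'qd': array([ 1.25746572e-03, -6.55642671e-04, -6.82673606e-05,  2.42212186e-03,
        2.90241855e-03, -8.91333034e-04, -1.66955180e-04]), 'joint_torque': array([-1.76418282e-03, -4.91292429e+01, -4.04916890e-01, -3.12526774e+01,
       -6.40500477e-02,  4.34371771e-02,  2.00525628e-04]), 'position': array([0.2085166 , 0.61503359, 0.20114957]), 'tool_rot': array([-5.10896689e-01, -3.09957900e+00,  2.99942806e-03]), 'ft_force': array([-0.62124388, -0.20665069,  0.02334627]), 'torque': array([ 0.0078768 , -0.053201  , -0.02538402]), 'grip_force': 0.0, 'grip_width': 0.99775774145584}
[[ 1.19422101e-02 -9.96669529e-01  8.06674289e-02  4.11261937e-01]
 [-9.99928050e-01 -1.18120538e-02  2.09051821e-03  4.07940112e-03]
 [-1.13070779e-03 -8.06865903e-02 -9.96738880e-01  1.16310592e+00]
 [ 0.00000000e+00  0.00000000e+00  0.00000000e+00  1.00000000e+00]] 471.85326115085854 252.68918132614678 191.81488225322974
[[ 1.12642831e-03 -9.51923421e-01 -3.06334020e-01  8.51191073e-02]
 [ 9.99999358e-01  1.10980442e-03  2.28439407e-04 -1.64698971e-03]
 [ 1.22514029e-04 -3.06334081e-01  9.51924060e-01 -1.83019490e-01]
 [ 0.00000000e+00  0.00000000e+00  0.00000000e+00  1.00000000e+00]]
```

View pics/top.png

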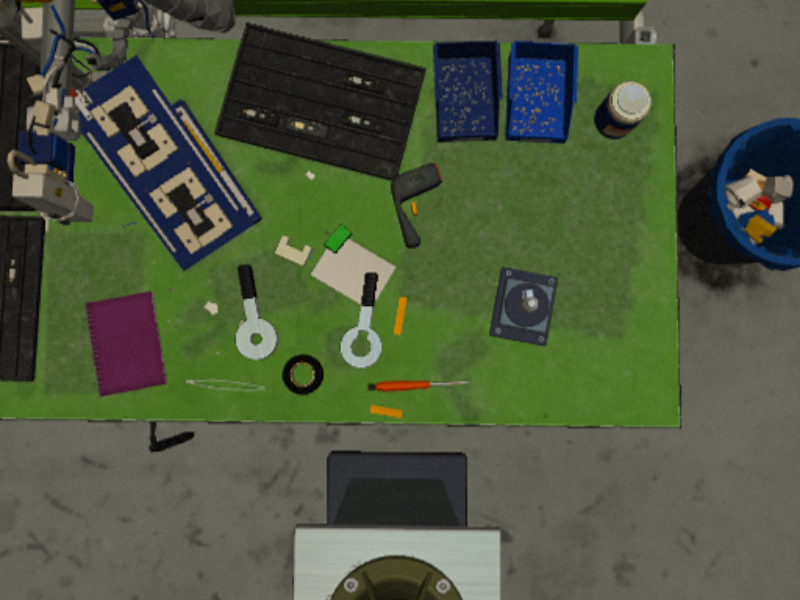

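The top view shows the plain lever, small hole, at (256,339). The keyed lever is at (361,347), with its arm pointing up the image to (370,280). The stand's spindle is at about (528,300). Next I'll measure coarsely and zoom in.

```bash
cat > h.py <<'E'
import numpy as np,cv2
from bench import ctrl,get_image
from scipy.spatial.transform import Rotation as R
def T_of(im,s=None):
    if "T" in im: return im["T"]
    M=np.eye(4);M[:3,:3]=R.from_rotvec(s["tool_rot"]).as_matrix();M[:3,3]=s["position"];return M@im["T_tool_cam"]
def cast(im,T,uv,z):
    uv=np.atleast_2d(np.asarray(uv,float))
    d=np.c_[(uv[:,0]-im["cx"])/im["fx"],(uv[:,1]-im["cy"])/im["fy"],np.ones(len(uv))]@T[:3,:3].T
    return (T[:3,3]+d*((z-T[2,3])/d[:,2])[:,None])[:,:2]
def proj(im,T,p):
    q=np.linalg.inv(T)@np.append(p,1);return im["fx"]*q[0]/q[2]+im["cx"],im["fy"]*q[1]/q[2]+im["cy"]
E
python3 - <<'E'
from h import *
a=get_image("top");T=a["T"]
p=a["pixels"]
for n,uv,z in [("hub",(231,222),.022),("armend",(237.5,175),.022),("stand collar",(336.5,194),.04),("tip",(339,192),.076)]:
    print(n,cast(a,T,uv,z))
c=np.hstack([cv2.resize(p[165:245,205:265,::-1],(375,500),interpolation=cv2.INTER_CUBIC),cv2.resize(p[160:230,305:365,::-1],(425,500),interpolation=cv2.INTER_CUBIC)])
cv2.imwrite("pics/crop.png",c)
s=ctrl.get_state();M=R.from_rotvec(s["tool_rot"]).as_matrix();print(M)
E
```

```text
hub [[0.42989614 0.0579513 ]]
armend [[0.54422292 0.04392127]]
stand collar [[ 0.49929513 -0.19363765]]
tip [[ 0.50117742 -0.19308675]]
[[-9.47088723e-01  3.20971756e-01 -2.86689900e-04]
 [ 3.20971874e-01  9.47088101e-01 -1.08866535e-03]
 [-7.79102364e-05 -1.12308207e-03 -9.99999366e-01]]
```

View pics/crop.png

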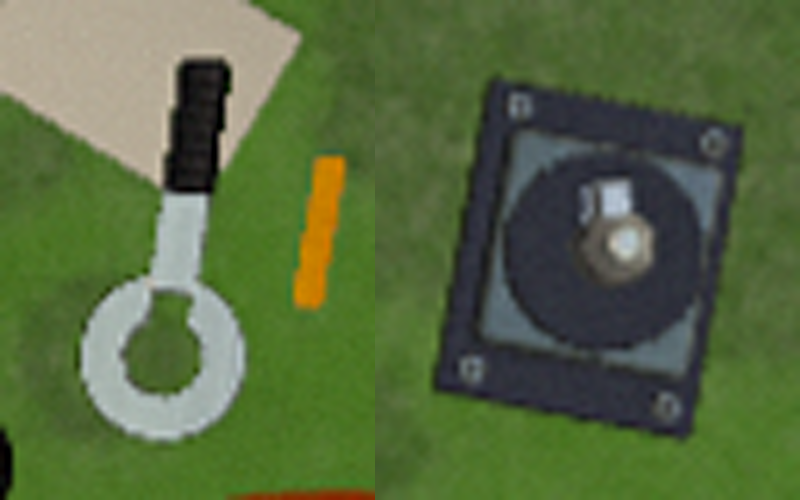

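The crop confirms it: the keyway at (172,300) opens toward the arm, and the key, at (605,200), points up the image from the axis. I'll approach above the arm.

```bash
python3 -m crank '[[[0,0,0,-0.102,-1],[0,0,0,-0.102,-1],[-21,-33,0,0,-1],[-21,-33,0,0,-1],[-21,-33,0,0,-1],[-21,-33,0,0,-1],[-21,-33,0,0,-1],[-21,-33,0,0,-1],[-21,-33,0,0,-1],[-21,-33,0,0,-1]]]'; python3 -m crank '[[[-21,-33,0,0,-1],[-21,-33,0,0,-1],[-21,-33,0,0,-1],[-21,-33,0,0,-1],[-21,-33,0,0,-1],[-21,-33,0,0,-1],[-21,-33,0,0,-1],[-21,-33,0,0,-1],[0,0,0,0,-1],[0,0,0,0,-1]]]'
python3 - <<'E'
from h import *
s=ctrl.get_state();w=get_image("wrist");T=T_of(w,s)
np.savez("w1.npz",p=w["pixels"])
print(s["joint_positions"],[proj(w,T,p) for p in [(.43,.058,.022),(.4777,.0523,.022)]],w["fx"],w["cx"],w["cy"])
cv2.imwrite("pics/w1.png",w["pixels"][:,:,::-1])
E
```

```text
time: 1.03
position: [0.3435, 0.3311, 0.2023]
tool_rot: [0.193, 3.136, 0.001]
ft_force: [0.6, 0.5, 0.3]
grip_width: 1.001
grip_force: 0.0
time: 1.87
position: [0.478, 0.048, 0.2023]
tool_rot: [0.202, 3.135, 0.0]
ft_force: [-0.7, 1.8, 1.0]
grip_width: 1.005
grip_force: 0.0
[-0.62606503 -0.06042712  0.45581643  1.87101968  0.0274075   1.32482355
  1.26474914] [(np.float64(258.4859169620547), np.float64(133.945878879897)), (np.float64(258.6299366365757), np.float64(173.0420165041438))] 297.33880595488336 254.0260592690702 197.65003873036846
```

View pics/w1.png

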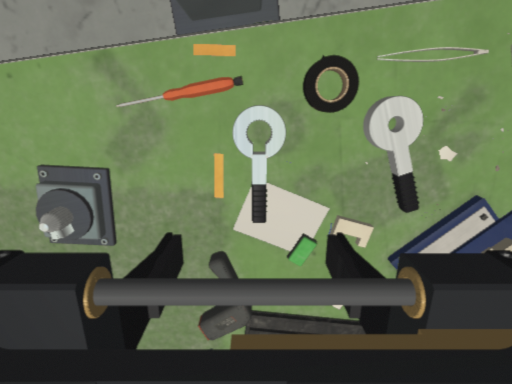

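The keyed lever's hub is at (259,132), with its arm straight down the image to (259,220). The stand is at left (65,215). I'll measure the lever with masks.

```bash
cat >> h.py <<'E'
def circ(P):
    A=np.c_[2*P,np.ones(len(P))];c=np.linalg.lstsq(A,(P**2).sum(1),rcond=None)[0];return c[:2],np.sqrt(c[2]+c[:2]@c[:2])
def lever(im,T,guess,z,ang):
    "hub centre from outer rim, arm yaw from bare arm; guess world xy"
    p=im["pixels"].astype(int);m=((p.min(2)>110)).astype(np.uint8)
    v,u=np.nonzero(m);P=cast(im,T,np.c_[u,v],z)
    cs,_=cv2.findContours(m,cv2.RETR_EXTERNAL,cv2.CHAIN_APPROX_NONE)
    B=np.vstack([c[:,0,:] for c in cs]);Q=cast(im,T,B,z);c=np.array(guess,float)
    for _ in range(6):
        d=Q-c;r=np.hypot(*d.T);a=np.arctan2(d[:,1],d[:,0])-ang;a=(a+np.pi)%(2*np.pi)-np.pi
        k=(abs(r-.032)<.006)&(abs(a)>.6);c,rad=circ(Q[k])
        d=P-c;r=np.hypot(*d.T);l=d@[np.cos(ang),np.sin(ang)];t=d@[-np.sin(ang),np.cos(ang)]
        k2=(l>.036)&(l<.058)&(abs(t)<.015);mm=d[k2].mean(0);ang=np.arctan2(mm[1],mm[0])
    return c,rad,ang,k.sum(),k2.sum()
E
python3 - <<'E'
from h import *
s=ctrl.get_state();w=get_image("wrist");T=T_of(w,s)
c,r,a,n,k=lever(w,T,(.43,.058),.022,-.12);print(c,r,a,n,k)
M=R.from_rotvec(s["tool_rot"]).as_matrix();g=np.append(c+.048*np.array([np.cos(a),np.sin(a)]),.003)
print("tool delta mm",M.T@(g-s["position"])*1e3,"yaw x",np.arctan2(M[1,0],M[0,0]), "want",a+np.pi, s["position"])
E
```

```text
[0.42880067 0.05847275] 0.031756008156633216 -0.12422943710392591 123 255
tool delta mm [  1.15187856   2.19746523 199.1356698 ] yaw x 3.016880850837527 want 3.017363216485867 [0.47738632 0.05009325 0.20213398]
```

```bash
python3 -m crank '[[[1,2,33,0,-0.1],[0,0,35,0,-0.1],[0,0,35,0,-0.1],[0,0,35,0,-0.1],[0,0,25,0,-0.1],[0,0,17,0,-0.1],[0,0,11,0,-0.1],[0,0,7,0,-0.1],[0,0,0,0,-0.1],[0,0,0,0,-0.1]]]' 40; python3 -m crank '[[[0,0,0,0,0.4],[0,0,0,0,0.6],[0,0,0,0,0.8],[0,0,0,0,1],[0,0,0,0,1],[0,0,0,0,1]]]' 50
```

```text
time: 2.8
position: [0.4772, 0.0532, 0.0048]
tool_rot: [0.191, 3.135, 0.001]
ft_force: [-0.5, -0.2, 0.2]
grip_width: 0.55
grip_force: 0.0
time: 3.3
position: [0.4769, 0.0526, 0.0045]
tool_rot: [0.193, 3.135, 0.0]
ft_force: [-0.2, 0.1, -0.4]
grip_width: 0.182
grip_force: 0.0
```

```bash
python3 -m crank '[[[0,0,0,0,1],[0,0,0,0,1],[0,0,0,0,1],[0,0,0,0,1]]]' 50; python3 - <<'E'
from h import *
s=ctrl.get_state();print(s["grip_width"],s["grip_force"])
w=get_image("wrist");cv2.imwrite("pics/w2.png",w["pixels"][:,:,::-1])
E
```

```text
time: 3.63
position: [0.4768, 0.0525, 0.0042]
tool_rot: [0.193, 3.136, -0.0]
ft_force: [-0.0, -0.3, 1.4]
grip_width: 0.011
grip_force: 0.0
0.011246601389384244 0.0
```

View pics/w2.png

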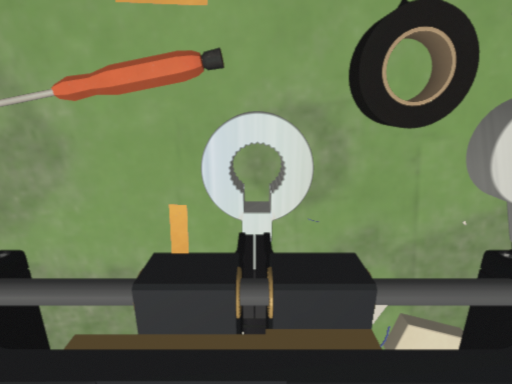

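The fingers are shut with nothing between them. The hub now appears at (257,167), and I'll check whether it moved.

```bash
python3 - <<'E'
from h import *
s=ctrl.get_state();w=get_image("wrist");T=T_of(w,s)
print(s["position"],R.from_rotvec(s["tool_rot"]).as_matrix()[:,2])
for z in (.022,.03): print(lever(w,T,cast(w,T,(257,167),z)[0],z,-.124))
print("tcp px",proj(w,T,s["position"]))
a=get_image("top");print(lever(a,a["T"],(.43,.058),.022,-.12)); print(lever(a,a["T"],(.40,.06),.022,-.12))
cv2.imwrite("pics/t2.png",np.hstack([cv2.resize(a["pixels"][150:250,195:275,::-1],(400,500)),cv2.resize(w["pixels"][130:250,200:310,::-1],(400,500))]))
E
```

```text
[0.47672387 0.05254888 0.0042247 ] [-2.17070058e-05  3.71358997e-05 -9.99999999e-01]
(array([0.42855871, 0.05856242]), np.float64(0.03168700900816667), np.float64(-0.11356641641251372), np.int64(253), np.int64(184))
(array([0.42678036, 0.0587058 ]), np.float64(0.030155140352691956), np.float64(-0.10476538240689712), np.int64(253), np.int64(94))
tcp px (np.float64(256.17771176358343), np.float64(235.15624690282505))
(array([0., 0.]), np.float64(0.0), np.float64(nan), np.int64(0), np.int64(0))
(array([0., 0.]), np.float64(0.0), np.float64(nan), np.int64(0), np.int64(0))h.py:25: RuntimeWarning: Mean of empty slice.
  k2=(l>.036)&(l<.058)&(abs(t)<.015);mm=d[k2].mean(0);ang=np.arctan2(mm[1],mm[0])
  ret = um.true_divide(
```

View pics/t2.png

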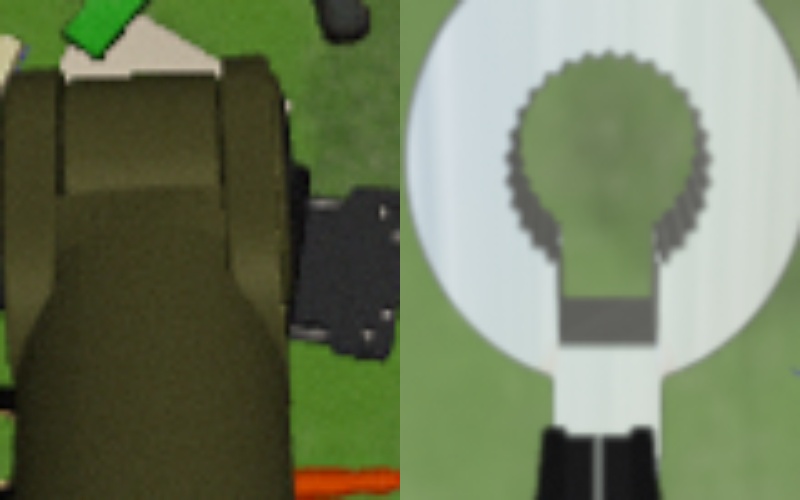

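The top view is blocked by the arm. The lever hasn't moved, and in the wrist view the fingers look shut over the arm rather than beside it. I'll check from the scene camera.

```bash
python3 - <<'E'
from h import *
s=ctrl.get_state();w=get_image("wrist");T=T_of(w,s)
M=np.eye(4);M[:3,:3]=R.from_rotvec(s["tool_rot"]).as_matrix();M[:3,3]=s["position"]
for h in (0,10,19,30,40): print(h,[np.round(proj(w,T,(M@[x,0,-h/1e3,1])[:3]),1) for x in (.0095,0)])
b=get_image("scene");T=b["T"];uv=[proj(b,T,s["position"]+[0,0,h]) for h in (0,.022,.05)];print(uv,T[:3,3])
u,v=map(int,uv[0]);u0=max(0,u-64);v0=max(0,v-60)
print(u0,v0);cv2.imwrite("pics/s2.png",cv2.resize(b["pixels"][v0:v0+96,u0:u0+128,::-1],(800,600),interpolation=cv2.INTER_CUBIC))
E
```

```text
0 [array([256.2, 222.1]), array([256.2, 235.2])]
10 [array([256.3, 228.2]), array([256.3, 241.8])]
19 [array([256.4, 234.2]), array([256.4, 248.4])]
30 [array([256.6, 242.4]), array([256.5, 257.3])]
40 [array([256.7, 250.8]), array([256.7, 266.4])]
[(np.float64(242.75273015844363), np.float64(204.0312822450944)), (np.float64(242.75878848807596), np.float64(198.73209080583518)), (np.float64(242.76671722461444), np.float64(191.79686355040516))] [ 0.03180366 -0.71693686  1.00906693]
178 144
```

View pics/s2.png

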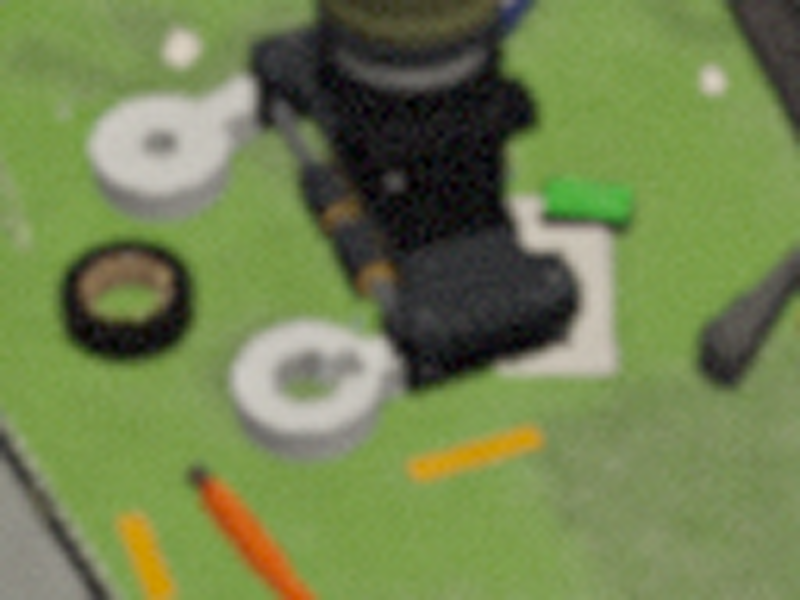

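In the scene view the fingers sit above the arm, beside the hub at (310,380). The wrist view agrees: the fingertip edge at row 233 corresponds to about 19 mm behind the stated TCP. So the fingers physically end about 19 mm above the reported TCP, and I need to go about 15 mm lower, watching the force.

```bash
python3 -m crank '[[[0,0,-4,0,1],[0,0,0,0,-0.1],[0,0,0,0,-0.1],[0,0,0,0,-0.1],[0,0,0,0,-0.1],[0,0,0,0,-0.1],[0,0,0,0,-0.1],[0,0,0,0,-0.1]]]'; python3 -m crank '[[[0,0,5,0,-0.1],[0,0,5,0,-0.1],[0,0,4,0,-0.1],[0,0,2,0,-0.1],[0,0,2,0,-0.1],[0,0,0,0,-0.1]]]'
```

```text
time: 4.55
position: [0.4767, 0.0525, 0.0082]
tool_rot: [-0.193, -3.136, -0.0]
ft_force: [0.4, -0.3, -0.7]
grip_width: 0.452
grip_force: 0.0
time: 5.05
position: [0.4763, 0.0524, -0.0103]
tool_rot: [-0.193, -3.135, 0.001]
ft_force: [-0.2, 0.2, -0.5]
grip_width: 0.55
grip_force: 0.0
```

It reached z = -10 with no contact, which confirms the offset. I'll go 3 mm further and grip.

```bash
python3 -m crank '[[[0,0,2,0,-0.1],[0,0,1,0,-0.1],[0,0,0,0,0.4],[0,0,0,0,0.7],[0,0,0,0,1],[0,0,0,0,1],[0,0,0,0,1],[0,0,0,0,1],[0,0,0,0,1],[0,0,0,0,1]]]' 55
```

```text
time: 5.88
position: [0.4769, 0.0527, -0.0126]
tool_rot: [0.192, 3.135, 0.0]
ft_force: [-0.0, 0.1, 0.3]
grip_width: 0.2
grip_force: 55.0
```

```bash
python3 -m crank '[[[0,0,-15,0,1],[0,0,-30,0,1],[0,0,-40,0,1],[0,0,-30,0,1],[0,0,-15,0,1],[-20,-29,0,0,1],[-20,-29,0,0,1],[-20,-29,0,0,1],[-20,-29,0,0,1],[-20,-29,0,0,1]]]'; python3 -m crank '[[[-2,-1,0,0,1],[0,0,0,0,1],[0,0,0,0,1]]]'
python3 - <<'E'
from h import *
s=ctrl.get_state();w=get_image("wrist");T=T_of(w,s);print(s["position"],s["joint_positions"])
np.savez("w3.npz",p=w["pixels"],T=T)
cv2.imwrite("pics/w3.png",cv2.resize(w["pixels"][30:270,40:360,::-1],(800,600),interpolation=cv2.INTER_CUBIC))
E
```

```text
time: 6.72
position: [0.5584, -0.1049, 0.1169]
tool_rot: [-0.192, -3.135, -0.0]
ft_force: [0.7, 0.3, -1.5]
grip_width: 0.198
grip_force: 55.0
time: 6.97
position: [0.5593, -0.1045, 0.1164]
tool_rot: [-0.194, -3.134, -0.001]
ft_force: [-0.2, -0.1, -2.7]
grip_width: 0.199
grip_force: 55.0
[ 0.55934187 -0.10450936  0.11639623] [-0.40343583  0.23465024  0.62071861  1.78419491 -0.14738622  1.17121826
  1.70952354]
```

View pics/w3.png

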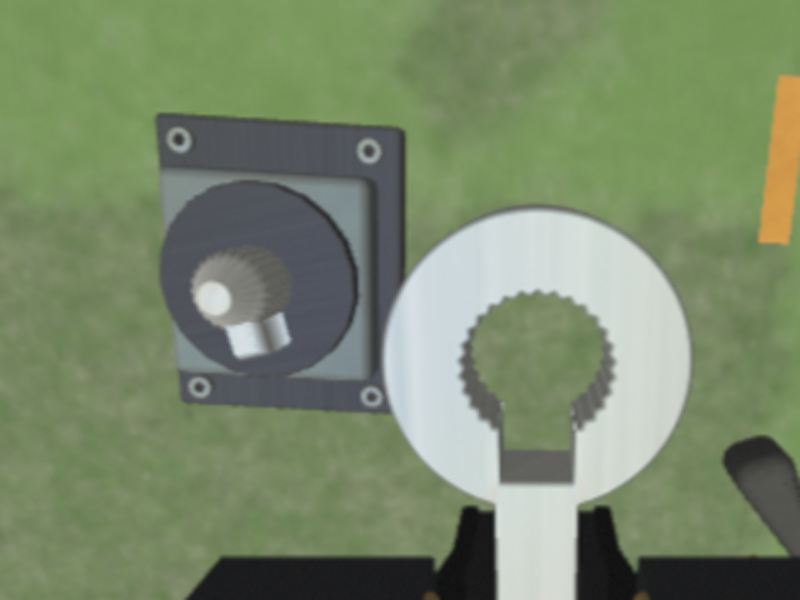

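The lever is held straight, and its hole at (538,360) shows the keyway pointing toward the gripper. The collar disc is centred at about (258,278), the spindle tip is at (213,297), and the key is at about (258,338). I'll zoom in on the key for corner points and measure the axis.

```bash
python3 - <<'E'
from h import *
w=get_image("wrist");d=np.load("w3.npz");p=d["p"];T=d["T"]
cv2.imwrite("pics/z3.png",cv2.resize(p[120:180,105:185,::-1],(800,600),interpolation=cv2.INTER_CUBIC))
# collar: rays from guess centre, dark->plate edge
c=np.array([143.2,141.2]);g=cv2.cvtColor(p,cv2.COLOR_RGB2GRAY).astype(np.float32)
pts=[]
for a in np.arange(0,2*np.pi,.03):
    r=np.arange(33,47,.25);q=c+np.c_[np.cos(a)*r,np.sin(a)*r]
    v=cv2.remap(g,q[:,0].astype(np.float32)[None],q[:,1].astype(np.float32)[None],1)[0]
    dd=v[6:]-v[:-6];i=dd.argmax()
    if dd[i]>18: pts.append(q[i+3])
Q=cast(w,T,pts,.04);cc,r=circ(Q)
for _ in range(4):
    e=np.abs(np.hypot(*(Q-cc).T)-r);Q=Q[e<max(.0008,np.median(e)*1.5)];cc,r=circ(Q)
print("collar",cc,r,len(pts),len(Q),proj(w,T,[*cc,.04]))
m=(g[:170,:170]>195).astype(np.uint8);n,l,st,ce=cv2.connectedComponentsWithStats(m)
for k in range(1,n):
    if st[k,4]>15: print(st[k],ce[k],cast(w,T,ce[k],.076))
E
```

```text
collar [ 0.49584786 -0.19464758] 0.03414176639081981 193 160 (np.float64(143.38544827098212), np.float64(142.72373419077667))
[119 143  13  13 128] [124.9921875 149.046875 ] [[ 0.49583601 -0.19570424]]
[131 159  12  11  92] [136.81521739 164.42391304] [[ 0.50835336 -0.18971959]]
```

View pics/z3.png

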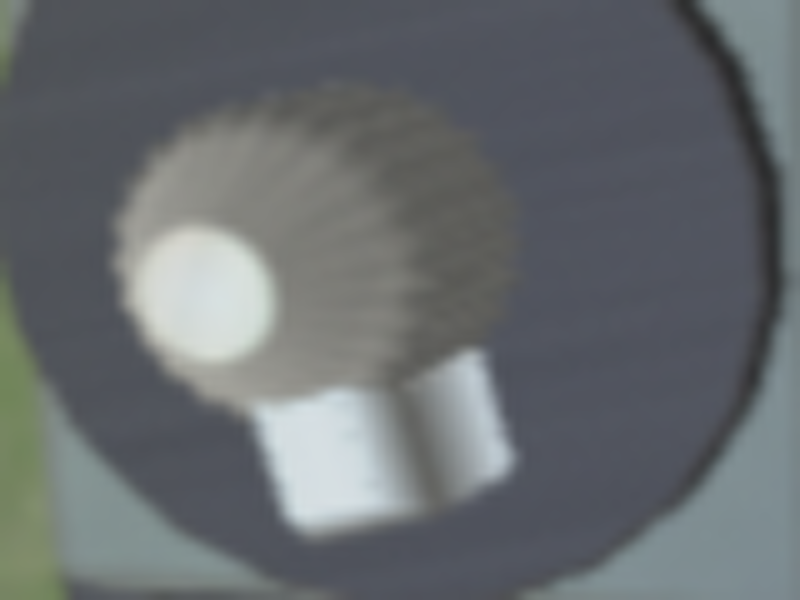

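The collar and tip agree on the axis to within 1 mm. In the zoom, the key's right flank meets the collar along (485,350)–(515,465), and its top left edge runs (257,405)–(300,535).

```bash
python3 - <<'E'
from h import *
w=get_image("wrist");d=np.load("w3.npz");T=d["T"];ax=np.array([.4958,-.1951])
f=lambda u,v:(105+(u+.5)/10-.5,120+(v+.5)/10-.5)
for n,A,B,z in [("flank base",(485,350),(515,465),.04),("topleft",(257,405),(300,535),.066)]:
    a=cast(w,T,f(*A),z)[0];b=cast(w,T,f(*B),z)[0];print(n,np.arctan2(*(b-a)[::-1]),(a-ax)*1e3,(b-ax)*1e3)
b1=cast(w,T,f(515,465),.04)[0]-ax;t=np.arctan2(b1[1],b1[0]);print("corner r",np.hypot(*b1),"yaw±",t+.253,t-.253)
b2=cast(w,T,f(300,535),.066)[0]-ax;b3=cast(w,T,f(430,507),.06)[0]-ax
print(np.hypot(*b2),np.arctan2(b2[1],b2[0]),np.hypot(*b3),np.arctan2(b3[1],b3[0]))
# held lever
s=ctrl.get_state();W=get_image("wrist");Tw=T_of(W,s);M=R.from_rotvec(s["tool_rot"]).as_matrix()
xt=M[:2,0]
for z in (s["position"][2]+.0346,):
    c,r,a,n,k=lever(W,Tw,s["position"][:2]+.048*xt,z,np.arctan2(-xt[1],-xt[0]));print("lever",c,r,a,n,k,"tool",M.T@(np.append(c,z)-s["position"])*1e3,np.arctan2(-xt[1],-xt[0]))
E
```

```text
flank base 0.03305007322578904 [11.13134041  6.44772039] [21.47856262  6.78982141]
topleft 0.07612683796064214 [ 9.98628996 -3.1494687 ] [20.70621042 -2.33181493]
corner r 0.022526214216064676 yaw± 0.5591801670255276 0.053180167025527636
0.02083709458499558 -0.11214181026514924 0.021695118868084447 0.29112691967276355
lever [ 0.51087005 -0.09995903] 0.032803908856247725 -0.09196290776542457 378 1116 tool [ 48.78983146  -2.7484595  -34.56285944] -0.12050522869911551
```

Key yaw is about 0.05 rad. The hub sits about 49 mm toward +x of the tool, with the lever aligned to it. I'll turn and move over the spindle.

```bash
python3 -m crank '[[[0,0,0,-0.086,1],[0,0,0,-0.086,1],[6,-28,0,0,1],[6,-28,0,0,1],[5,-20,0,0,1],[2,-10,0,0,1],[0,0,0,0,1],[0,0,0,0,1]]]'
python3 - <<'E'
from h import *
s=ctrl.get_state();M=R.from_rotvec(s["tool_rot"]).as_matrix();p=s["position"]
print(p,"yaw",np.arctan2(-M[1,0],-M[0,0]),"hub",(M@[.049,-.0007,0])[:2]+p[:2],"delta",M.T@(np.array([.5447,-.1919,p[2]])-p)*1e3)
w=get_image("wrist");cv2.imwrite("pics/w4.png",cv2.resize(w["pixels"][80:260,130:370,::-1],(800,600),interpolation=cv2.INTER_CUBIC))
E
```

```text
time: 7.83
position: [0.5456, -0.1903, 0.1173]
tool_rot: [-0.078, 3.14, 0.002]
ft_force: [0.4, 0.5, -2.7]
grip_width: 0.2
grip_force: 55.0
[ 0.54561175 -0.19028652  0.11727723] yaw 0.04953277923209273 hub [ 0.49670651 -0.19341177] delta [ 0.99052131 -1.56635841 -0.00279177]
```

View pics/w4.png

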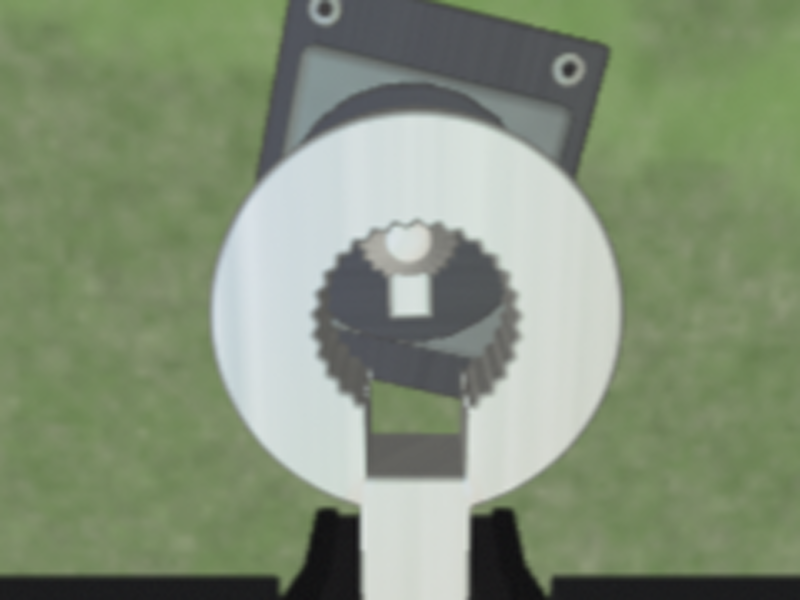

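The key and keyway both run vertically in the image, so the yaw is right. The tip at (409,242) is about 1.6 mm left of the hub line (417), matching the computed offset of (+1,-1.6). I'll correct that and descend.

```bash
python3 -m crank '[[[1,-1.6,0,0,1],[0,0,15,0,1],[0,0,15,0,1],[0,0,10,0,1],[0,0,8,0,1],[0,0,0,0,1],[0,0,0,0,1]]]'; python3 -m crank '[[[0,0,4,0,1],[0,0,4,0,1],[0,0,4,0,1],[0,0,4,0,1],[0,0,0,0,1]]]'
python3 - <<'E'
from h import *
s=ctrl.get_state();M=R.from_rotvec(s["tool_rot"]).as_matrix();p=s["position"]
print(p,"yaw",np.arctan2(-M[1,0],-M[0,0]),"delta",M.T@(np.array([.5447,-.1919,.0274])-p)*1e3,s["torque"])
E
```

```text
time: 8.47
position: [0.5444, -0.1928, 0.069]
tool_rot: [0.078, -3.14, -0.0]
ft_force: [-0.1, 0.7, -2.0]
grip_width: 0.2
grip_force: 55.0
time: 8.88
position: [0.5438, -0.1931, 0.0523]
tool_rot: [0.077, -3.139, -0.001]
ft_force: [-0.2, -0.4, -2.7]
grip_width: 0.202
grip_force: 55.0
[ 0.54381257 -0.193102    0.05233022] yaw 0.049120613830503465 delta [-0.97793462  1.14559398 24.92948955] [ 0.04823245 -0.00700486 -0.03809171]
```

```bash
python3 -m crank '[[[-0.7,0.8,0,0,1],[0,0,3,0,1],[0,0,3,0,1],[0,0,3,0,1],[0,0,3,0,1],[0,0,0,0,1]]]'; python3 -m crank '[[[0,0,3,0,1],[0,0,3,0,1],[0,0,2,0,1],[0,0,2,0,1],[0,0,0,0,1],[0,0,0,0,1]]]'
```

```text
time: 9.38
position: [0.5445, -0.1922, 0.0404]
tool_rot: [0.077, -3.139, -0.001]
ft_force: [-0.6, -0.7, -1.5]
grip_width: 0.203
grip_force: 55.0
time: 9.88
position: [0.545, -0.1925, 0.0311]
tool_rot: [0.077, -3.14, -0.0]
ft_force: [0.7, -0.1, -2.4]
grip_width: 0.201
grip_force: 55.0
```

Free sliding, no side force. Bottom is about 4 mm above the collar; I'll continue to contact.

```bash
python3 -m crank '[[[0,0,1,0,1],[0,0,1,0,1],[0,0,1,0,1],[0,0,0,0,1],[0,0,0,0,1]]]'; python3 -m crank '[[[0,0,0.5,0,1],[0,0,0.5,0,1],[0,0,0,0,1]]]'
```

```text
time: 10.3
position: [0.545, -0.1925, 0.0282]
tool_rot: [0.077, -3.141, -0.0]
ft_force: [-0.9, 0.3, -1.8]
grip_width: 0.206
grip_force: 55.0
time: 10.55
position: [0.5452, -0.1925, 0.0274]
tool_rot: [-0.077, 3.14, 0.0]
ft_force: [-0.1, -0.2, -1.7]
grip_width: 0.207
grip_force: 55.0
```

```bash
python3 -m crank '[[[0,0,0.5,0,1],[0,0,0.5,0,1],[0,0,0,0,1],[0,0,0,0,1]]]'; python3 -m crank '[[[0,0,0.5,0,1],[0,0,0.5,0,1],[0,0,0,0,1],[0,0,0,0,1]]]'
```

```text
time: 10.88
position: [0.5453, -0.1925, 0.0272]
tool_rot: [-0.077, 3.14, 0.001]
ft_force: [-1.6, 0.9, 6.0]
grip_width: 0.197
grip_force: 55.0
time: 11.22
position: [0.5454, -0.1925, 0.0271]
tool_rot: [-0.077, 3.14, 0.001]
ft_force: [-3.6, 1.7, 11.4]
grip_width: 0.202
grip_force: 55.0
```

Contact with the collar at 0.027 as predicted. I'll release, rise, and look.

```bash
python3 -m crank '[[[0,0,-0.5,0,1],[0,0,-0.5,0,0.4],[0,0,0,0,0.2],[0,0,0,0,0],[0,0,0,0,-0.1],[0,0,0,0,-0.1],[0,0,0,0,-0.1]]]'; python3 -m crank '[[[0,0,-5,0,-0.1],[0,0,-15,0,-0.1],[0,0,-30,0,-0.1],[0,0,-30,0,-0.1],[0,0,-20,0,-0.1],[0,0,0,0,-0.1],[0,0,0,0,-0.1]]]'
python3 - <<'E'
from h import *
w=get_image("wrist");b=get_image("scene")
u,v=map(int,proj(b,b["T"],[.5,-.195,.05]))
cv2.imwrite("pics/w5.png",np.hstack([cv2.resize(w["pixels"][80:260,150:350,::-1],(400,360)),cv2.resize(b["pixels"][v-45:v+45,u-50:u+50,::-1],(400,360))]))
E
```

```text
time: 11.8
position: [0.545, -0.1925, 0.0261]
tool_rot: [0.077, -3.14, 0.0]
ft_force: [-0.1, 0.1, 0.0]
grip_width: 0.521
grip_force: 0.0
time: 12.38
position: [0.5461, -0.1928, 0.1278]
tool_rot: [-0.077, 3.137, -0.0]
ft_force: [-0.3, 0.1, -0.6]
grip_width: 0.546
grip_force: 0.0
```

View pics/w5.png

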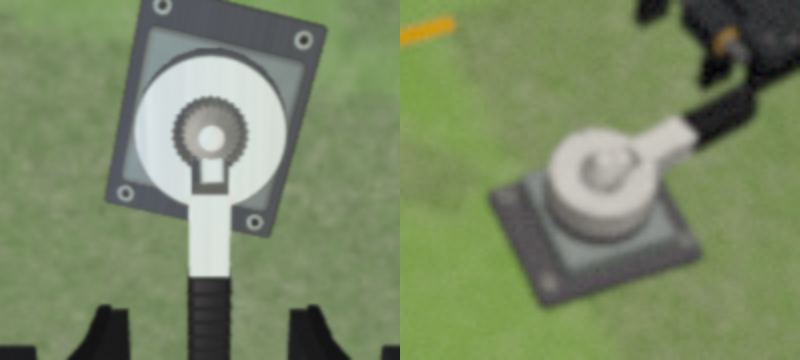

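The wrist view shows the spindle through the hole at (210,138) and the key inside the keyway at (210,172). The scene view shows the lever flat on the collar and the fingers clear. I'll hand it in.

```bash
python3 -c "from bench import job;print(job.close_job())"
```

```text
the job is handed in; nothing more can be done
None
```

The keyed lever is on the spindle with its keyway over the key, flat on the collar and released; the plain lever was left where it lay, and I handed the job in at about 12.4 s of robot time (no verdict was shown).

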